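# Hold the lantern frame up for its photo

## Robot

A 6-joint arm with a two-finger parallel gripper is mounted at the origin on the work surface. World frame = base frame: x ahead of the robot, y to its left, z up, the work surface at z = 0. Lengths are in m, angles in degrees, forces in N, time in s.
With the tool pointing down it reaches from about 0.3 to 0.75 m from the base axis. Payload 8.5 kg.
Tool frame: the origin (TCP) lies at the very end of the fingers, on their centre line; the grasp point (between the pads) lies 19 mm behind it (env.hold_point_z is the distance from the TCP to the grasp point, in m); z points along the fingers, y is the line along which they close (so a half turn about z gives the same grasp; the last joint's range is limited). The gripper opens to 85 mm and grips with 20 to 120 N. Pads are 22 mm wide; open, the fingers measure 114 mm over their backs; the gripper's body (76 mm by 85 mm) begins 54 mm behind the grasp point. The pads swing forward as they close: fully open they stand 13 mm farther back than shut.
Start: joints at [-79.658, 21.807, 74.336, -0, 83.858, -12.336], TCP at [0.212, -0.507, 0.231] pointing down, gripper open.
Joint ranges: [-178.18, 178.18], [-50.72, 133.34], [12.68, 142.11], [-81.47, 261.47], [9.98, 163.14], [-165.26, 165.26]. Speed limits (degrees/s): [136.94, 136.94, 180, 180, 180, 180].

## Interface

Orientations are given as a 3x3 rotation matrix whose columns are the frame's x, y, z axes.
In Python, from rig import env, optics gives the robot as it stands.
- The arm moves only by the shell command python3 -m jog 'ROWS' [OPENING] [FORCE]. ROWS is JSON, a list of rows, each an object with "linear": the shift along the tool's x, y, z in units of 40 mm (1.0 is 40 mm), a list of three; "roll": the turn about the tool's z in units of 5 degrees (1.0 is 5 degrees). A call has 1 to 12 rows; each row shifts and turns the commanded pose from where the row before left it, along the tool's axes as they then stand; what a row does not reach is not made up. A row lasts 1/12 s, in which the tool goes at most 41.7 mm and 7.16 degrees, less where a joint would pass 70% of its speed; a pose out of reach is approached as far as the arm can. A call is refused whole if a number of a shift passes 1 or a number of a turn 1, either way. A call with a gripper value outside its range is refused whole. OPENING is the opening, from -1 (shut) to 1 (fully open), set as the call begins (- or left out, the last holds). The fingers move at their own pace and stop on an object; FORCE is the grip in N (left out, the last holds). Time passes only in rows, so rows that do not move let the fingers close. It gives the time, the measured TCP pose, the force, the opening and the grip force at its end, in the units of the state.
- env.observe(): the state, without advancing time (a new reading comes with each control period).
- optics.get_image(name): name is "scene" or "side" or "wrist"; returns the picture (384x512x3 uint8, red, green, blue); there is no depth.
- optics.calibration(name): a dict with "fov_y" (degrees; the focal length in pixels is half the picture's height over the tangent of half this angle, whatever the lens; pixels are square), "cx", "cy" (the principal point, pixels), "T" (4x4, takes a point from camera to world coordinates). Camera axes: x right, y down, z forward; pixel columns grow to the right and rows downward; lengths in m; the calibration is good to about 2 mm. A picture is of the moment at which its call begins: read the wrist's pose just before it. calibration takes no time and is no camera call; for the wrist camera it gives the pose at the moment of the call.
- env.close_job(): hands the job in; it is judged then, once.
The state is a dict: "time_s": time; "q": joint angles; "qvel": joint speeds; "joint_efforts": joint torques, N m; "position": TCP position; "tool_rot": TCP orientation; "ft_force": force on the tool from outside, world axes, zero at the start; "wrist_torque": the same for the moment, N m; "grip_width": finger opening in m; "gripper_force": force on a finger pad.
Only numpy, scipy, OpenCV 4.12 (cv2) and the standard library are available. Lean on these libraries where they do the work, as an engineer would, in place of code of your own. Each camera call takes 0.05 s, during which the arm holds its last target. There are 200 camera calls.

## Task

Lift the lantern frame off its hook on the rail, without tugging at the rail, and hold it up for its photo: upright, its round window squarely facing the phone, centred on the phone's lens at the same height and about 20 cm from it. Leave everything else in its place, do not bump the phone or its tripod, and finish while still holding the frame steady there in the gripper.

Things in the scene. Friction and masses are not known exactly. Their poses are not given: they have to be found in the camera images.
- lantern: White plastic lantern frame, 0.15-0.24 kg, hung upright on any of the rail's 3 hooks, square to the rail, window side away from the robot. Open cage 112 mm square, bottom 216 mm below the origin; four-ribbed roof, square eaves 124 mm across, 88-96 mm below the origin. Origin: underside of its loop's top, resting on the hook. z up; +x: side with the round window (others: upright bars).
- loop (a point): middle of the opening of the wire loop on top of the lantern, 14 mm below its origin; the loop is upright in the lantern's y-z plane, 33 mm wide outside, wire 5 mm, 28 mm clear height between its top and the crown block
- crown (a point): where to grip: on the axis of the lantern's crown block, 42 mm below the lantern's origin; axes as the lantern's. Block 22 x 22 mm, faces along x and y, 40 mm tall (28 to 68 mm below the origin), on a 32 mm square foot (66 to 72 mm below) from which the roof ribs slope down to the eaves' corners
- window (a point): centre of the lantern's round window (ring 75 mm across): 52 mm along +x and 152 mm below the lantern's origin; axes as the lantern's
- rail: Steel hook rail standing on the counter, fixed: a 12 mm bar along its y, centre 300 mm high, 530 mm long, on two 14 mm posts with round feet of 80 mm. Origin on the counter under the bar's middle; -x is the robot's side. Three S-hooks of 5 mm wire at y = -155, 0 and +155 mm, open towards -x; lantern, ladle and skimmer each hang on one.
- hook (a point): bend of the rail's middle hook, where a loop rests: x = -32 mm, z = 265 mm on the rail; axes as the rail's; the others are alike. The tip is 13 mm farther to -x, its top 8 mm above the bend, so a loop must rise 10 to 20 mm (at 23 mm the lantern's crown block meets the hook from below) and then come away along -x
- tripod: Black table tripod, fixed, its feet on a circle of 62 mm radius, holding a phone upright (75 x 152 mm) with the phone's back and lens looking along the tripod's -x. Origin on the counter under its column; z up. The phone's height varies by 50 mm, its top at most 236 mm high.
- lens (a point): front of the phone's camera lens (34 mm round bump high on the back of the phone, on its middle line), 22 mm along -x from the tripod's axis and 155 to 205 mm above the counter; axes as the tripod's: the lens looks level along its -x
- ladle: steel ladle, 197 mm long, hanging on one hook by its wire loop; flat 16 mm handle, bowl 78 mm across; origin at the underside of its loop's crown. To be left hanging.
- skimmer: flat steel skimmer, 230 mm long, hanging on one hook by its wire loop; flat 16 mm handle, disc 90 mm across; origin at the underside of its loop's crown. To be left hanging.
- tin: square tin mooncake box, lid on, 174 x 174 x 60 mm; origin under its centre. To be left alone.
- jar: glass tea jar, 84 mm wide, 132 mm tall with its wooden stopper; origin under its centre. To be left alone.
- server: bamboo cake server lying flat, 227 mm long, blade 58 mm wide to +x, 8 mm thick; origin under its middle. To be left alone.
- plate: white ceramic plate, 180 mm across, 18 mm high; origin under its centre. To be left alone.
- cup: white ceramic tea cup without handle, 68 mm across, 50 mm high; origin under its centre. To be left alone.
Not all that is in view belongs to the job. What is shaped like the tripod but pink or purple is not meant.

How it is judged (in metres and radians):
On the way:
1. the lantern frame is off its hook, held in the gripper and free of the rail (distance of lantern from where it was at the start of the episode above 0.05 m and contact force between lantern and rail below 0.05 N and contact force between lantern and the fingers above 0.5 N and height (world z) of lantern above 0.255 m), for 0.2 s.
At the end, for the whole second after the job is handed in: The gripper alone carries the frame: window centre 160 to 240 mm in front of the lens and within 25 mm of its axis sideways and in height, frame upright within 0.15 rad, window facing the phone within 0.17 rad, at rest (under 0.03 m/s, 0.2 rad/s) (contact force between lantern and the fingers above 0.5 N and contact force between lantern and rail below 0.05 N and contact force between lantern and tripod below 0.05 N and contact force between lantern and jar below 0.05 N and contact force between lantern and tin below 0.05 N and height (world z) of lantern above 0.27 m and x of window in the frame of lens between -0.24 and -0.16 m and y of window in the frame of lens between -0.025 and 0.025 m and z of window in the frame of lens between -0.025 and 0.025 m and angle between lantern's own z axis and vertical below 0.15 rad and angle between the x axis of lantern and the x axis of tripod, either way round below 0.17 rad and x of lens in the frame of lantern above 0.1 m and linear speed of lantern below 0.03 m/s and angular speed of lantern below 0.2 rad/s); the arm keeps its last pose, push and grip.
It fails at once if the phone or its tripod is bumped (over 1 N) (contact force between any of the arm, the fingers, lantern and tripod above 1 N).
It fails at once if the lantern tugs at the rail (over 12 N) (contact force between lantern and rail above 12 N).
It fails at once if the ladle or the skimmer is moved by more than 25 mm (distance of any of ladle, skimmer from where it was at the start of the episode above 0.025 m).
It fails at once if a thing on the counter is moved by more than 20 mm (distance of any of tin, jar, server, plate, cup from where it was at the start of the episode above 0.02 m).
It also fails if it takes over 42 s, if anything falls off the work surface, if the arm or the gripper's body presses on something with over 40 N, if the wrist force passes 120 N, or if a joint passes its speed limit or range.

## Working session

There is one attempt and no reset: what is moved stays moved. The work goes in short steps, Python scripts to look and compute and a shell command to move; the robot and the scene stay as the last step left them, time stands still between calls to the robot, and variables do not carry over. Pictures are saved under pics/ and viewed, at most 11 in all, crops included, and the job is handed in when it is done.

```bash
ls; mkdir -p pics; python3 - <<'E'
from rig import env, optics
import cv2, numpy as np
a=[optics.get_image(n) for n in("scene","side")]
for n,i in zip(("scene","side"),a):
    cv2.imwrite(f"pics/{n}0.png",cv2.resize(i[:,:,::-1],(800,600),interpolation=cv2.INTER_CUBIC)); cv2.imwrite(f"pics/raw_{n}.png",i[:,:,::-1])
    c=optics.calibration(n);print(n,c["fov_y"],c["cx"],c["cy"],np.round(c["T"],3).tolist())
s=env.observe();print(s["time_s"],np.round(s["tool_rot"],3).tolist(),s["grip_width"],env.hold_point_z)
E
```

```text
pics
scene 45.13426373201668 253.62949563422617 186.9532852692559 [[-0.396, 0.602, -0.694, 1.551], [0.918, 0.246, -0.311, 0.427], [-0.016, -0.76, -0.65, 1.143], [0.0, 0.0, 0.0, 1.0]]
side 48.791387824388565 257.1031429608734 193.05347339399225 [[-0.846, -0.377, 0.378, 0.088], [-0.533, 0.568, -0.627, 0.726], [0.021, -0.732, -0.681, 1.007], [0.0, 0.0, 0.0, 1.0]]
0.1 [[0.923, 0.386, -0.0], [0.386, -0.923, 0.001], [0.0, -0.001, -1.0]] 0.08561974797607816 0.0187
```

View pics/scene0.png

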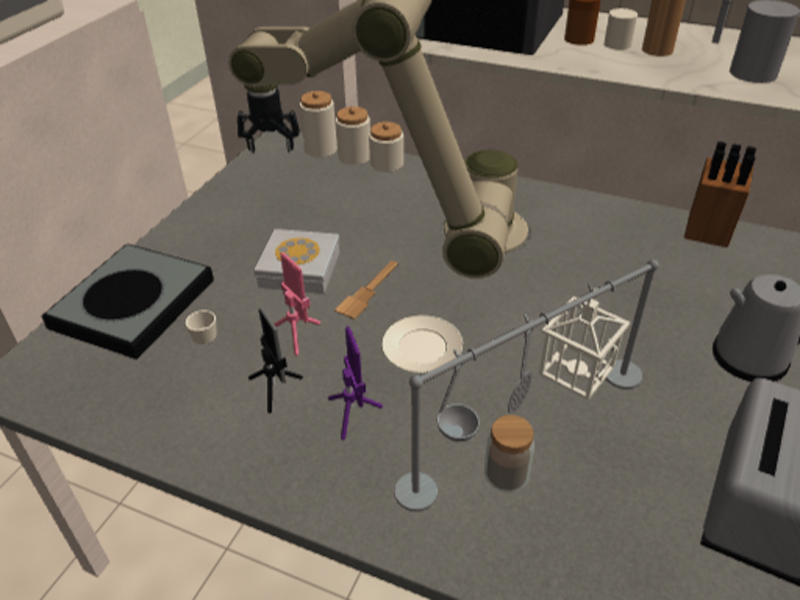

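View pics/side0.png

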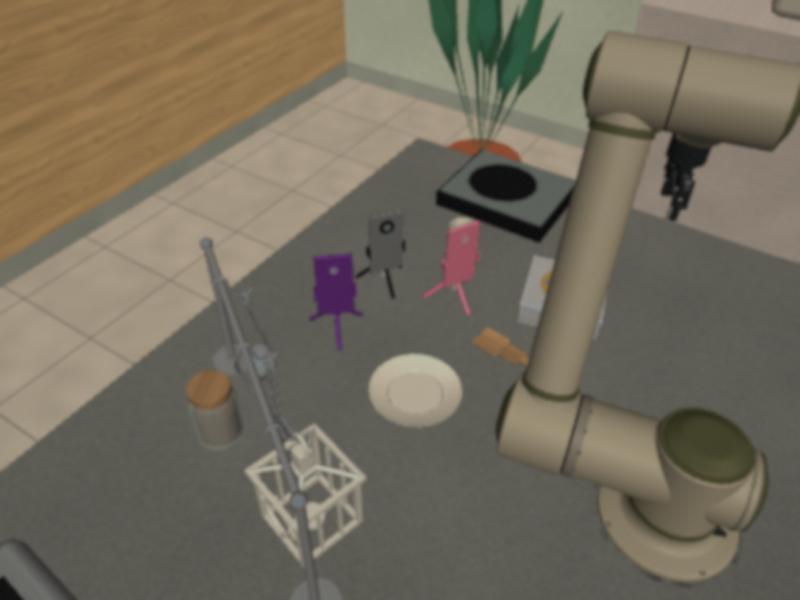

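```bash
cat > h.py <<'E'
from rig import env, optics
import cv2, numpy as np
def ray(n,u,v,c=None):
    c=c or optics.calibration(n); f=192/np.tan(np.radians(c["fov_y"]/2)); T=np.array(c["T"])
    d=T[:3,:3]@np.array([(u-c["cx"])/f,(v-c["cy"])/f,1]); return T[:3,3],d/np.linalg.norm(d)
def plane(n,u,v,z,c=None):
    o,d=ray(n,u,v,c); return o+d*(z-o[2])/d[2]
def tri(rs):
    A=sum(np.eye(3)-np.outer(d,d) for o,d in rs); b=sum((np.eye(3)-np.outer(d,d))@o for o,d in rs)
    p=np.linalg.solve(A,b); return p,[np.linalg.norm(np.cross(p-o,d)) for o,d in rs]
def proj(n,p,c=None):
    c=c or optics.calibration(n); f=192/np.tan(np.radians(c["fov_y"]/2)); q=np.linalg.inv(c["T"])@np.r_[p,1]
    return f*q[0]/q[2]+c["cx"],f*q[1]/q[2]+c["cy"]
E
python3 - <<'E'
from h import *
S=cv2.imread("pics/raw_scene.png");D=cv2.imread("pics/raw_side.png")
cr=lambda i,x,y:cv2.resize(i[y:y+75,x:x+100],None,fx=4,fy=4,interpolation=cv2.INTER_CUBIC)
m=np.vstack([np.hstack([cr(S,130,190),cr(D,197,125)]),np.hstack([cr(S,325,185),cr(D,147,270)])])
m=np.clip(m.astype(float)*1.6,0,255).astype(np.uint8)
cv2.imwrite("pics/m.png",m)
k=.64
print("feet",plane("scene",416*k,492*k,0.004),plane("scene",624*k,375*k,0.004))
print("bar",plane("scene",416*k,381*k,.3),plane("scene",654*k,266*k,.3),"side",plane("side",206*k,243*k,.3))
E
```

```text
feet [0.83972438 0.13948708 0.004     ] [0.40149809 0.43846074 0.004     ]
bar [0.83699008 0.13796785 0.3       ] [0.40172525 0.43846408 0.3       ] side [0.84055771 0.13629163 0.3       ]
```

View pics/m.png

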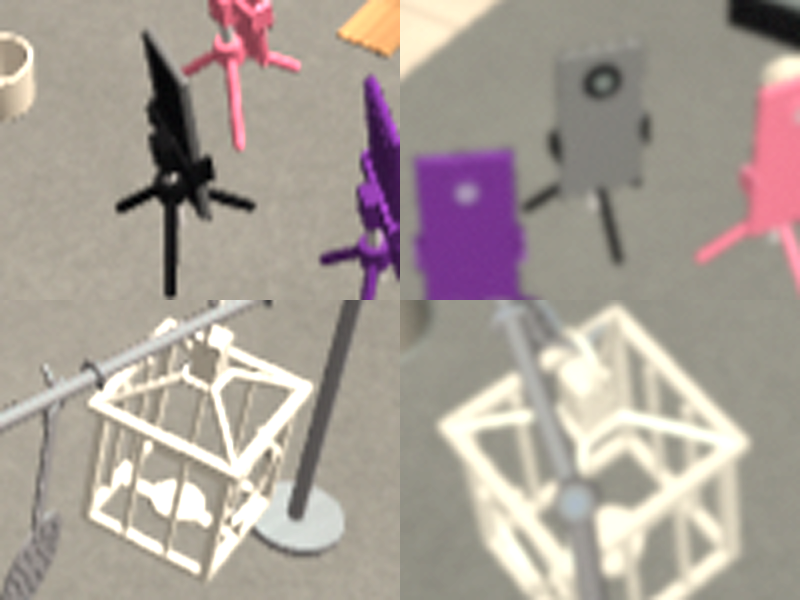

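```bash
python3 - <<'E'
from h import *
np.set_printoptions(precision=4,suppress=True)
for u,v in((347.75,210),(385,228),(403,207)): print("eave",plane("scene",u,v,.173))
for x,y in((442,425),(620,310),(748,442)): print("eaveS",plane("side",147+(x-400)/4,270+(y-300)/4,.173))
o=np.array([.474,.350]);X=np.array([.57,.822]);Y=np.array([-.822,.57])
for a,b in((1,-1),(1,1),(-1,1),(-1,-1)): print("pred",a,b,o+.062*(a*X+b*Y))
P2=tri([ray("scene",177,207.5),ray("side",236.25,137.5)]);P1=tri([ray("scene",166.75,198.75),ray("side",257.75,135.5)])
print(P1,P2,np.linalg.norm(P1[0]-P2[0]))
F=[plane("scene",u,v,.005) for u,v in((160.5,242),(172.5,263),(193,241.75))];print(F)
for z in(.155,.18,.205):print("lens",plane("side",247.5,145,z))
A=np.array([[2*(F[i]-F[0])[0],2*(F[i]-F[0])[1]] for i in(1,2)]);b=[F[i][:2]@F[i][:2]-F[0][:2]@F[0][:2] for i in(1,2)]
c=np.linalg.solve(A,b);print("base",c,[np.linalg.norm(f[:2]-c) for f in F],[np.degrees(np.arctan2(*(f[:2]-c)[::-1])) for f in F])
E
```

```text
eave [0.5068 0.2711 0.173 ]
eave [0.5401 0.3901 0.173 ]
eave [0.43  0.423 0.173]
eaveS [0.548  0.3861 0.173 ]
eaveS [0.5128 0.2684 0.173 ]
eaveS [0.3972 0.3011 0.173 ]
pred 1 -1 [0.5603 0.3656]
pred 1 1 [0.4584 0.4363]
pred -1 1 [0.3877 0.3344]
pred -1 -1 [0.4896 0.2637]
(array([ 0.6875, -0.2567,  0.1926]), [np.float64(0.0028366936831487888), np.float64(0.0028366936831489015)]) (array([ 0.7273, -0.1923,  0.2097]), [np.float64(1.139215884360477e-05), np.float64(1.1392158843705784e-05)]) 0.0775486279622788
[array([ 0.7143, -0.2929,  0.005 ]), array([ 0.7774, -0.2086,  0.005 ]), array([ 0.6717, -0.1927,  0.005 ])]
lens [ 0.7154 -0.2408  0.155 ]
lens [ 0.697  -0.2125  0.18  ]
lens [ 0.6786 -0.1841  0.205 ]
base [ 0.72   -0.2313] [np.float64(0.061789052262760664), np.float64(0.0617890522627604), np.float64(0.06178905226276054)] [np.float64(-95.21986881536633), np.float64(21.56590021814225), np.float64(141.30180610996985)]
```

```bash
python3 -m jog '[{"linear":[0,0,-0.4],"roll":-1},{"linear":[0,0,-0.4],"roll":-1},{"linear":[0,0,-0.4],"roll":-1},{"linear":[0,0,-0.4],"roll":-1},{"linear":[0,0,-0.4],"roll":-1},{"linear":[0,0,-0.4],"roll":-1},{"linear":[0,0,-0.4],"roll":-1},{"linear":[0,0,-0.4],"roll":-1},{"linear":[0,0,-0.4],"roll":-1}]'; cat >> h.py <<'E'
def to(p,s=None):
    s=s or env.observe(); R=np.array(s["tool_rot"]); q=np.array(s["position"])
    print("t",round(s["time_s"],2),"pos",q.round(4),"head",np.degrees(np.arctan2(R[1,0],R[0,0])).round(2),"units",(R.T@(np.array(p)-q)/.04).round(2),"F",np.round(s["ft_force"],2),"grip",round(s["grip_width"],4),round(s["gripper_force"],1))
E
python3 -c "
from h import *
to([.50,-.2,.37])"
```

```text
time_s: 0.85
position: [0.212, -0.5073, 0.3758]
tool_rot: [[0.376, 0.927, -0.0], [0.927, -0.376, 0.001], [0.001, -0.001, -1.0]]
ft_force: [0.6, 0.1, -0.7]
grip_width: 0.0852
gripper_force: 0.0
t 0.85 pos [ 0.212  -0.5073  0.3758] head 67.92 units [9.82 3.78 0.15] F [ 0.62  0.11 -0.66] grip 0.0852 0.0
```

```bash
python3 -m jog '[{"linear":[0.4,0.15,0]},{"linear":[0.8,0.3,0]},{"linear":[0.9,0.35,0]},{"linear":[0.9,0.35,0]},{"linear":[0.9,0.35,0]},{"linear":[0.9,0.35,0]},{"linear":[0.9,0.35,0]},{"linear":[0.9,0.35,0]},{"linear":[0.9,0.35,0]},{"linear":[0.9,0.35,0]},{"linear":[0.8,0.3,0]},{"linear":[0.6,0.28,0]}]' >/dev/null;  python3 -m jog '[{"linear":[0,0,0]},{"linear":[0,0,0]}]' >/dev/null; python3 - <<'E'
from h import *
to([.45,.35,.37]); c=optics.calibration("wrist"); i=optics.get_image("wrist")[:,:,::-1]
cv2.imwrite("pics/w1.png",cv2.resize(np.clip(i*1.5,0,255).astype(np.uint8),(800,600),interpolation=cv2.INTER_CUBIC)); np.save("w1.npy",c["T"]); print(np.round(c["T"],3).tolist(),c["fov_y"],c["cx"],c["cy"])
print("pred lens",np.array(proj("wrist",[.702,-.2187,.175],c))/.64,"top",np.array(proj("wrist",[.71,-.224,.205],c))/.64)
E
```

```text
t 0.85 pos [ 0.212  -0.5073  0.3758] head 67.92 units [22.1  -2.54  0.16] F [ 0.62  0.11 -0.66] grip 0.0852 0.0
[[0.927, -0.357, -0.116, 0.243], [-0.375, -0.882, -0.286, -0.434], [-0.0, 0.309, -0.951, 0.518], [0.0, 0.0, 0.0, 1.0]] 60.75185372575049 250.0328529933474 188.94181863953978
pred lens [1226.23283115 -819.28043832] top [1379.8892641  -958.28698884]invalid input
invalid input
```

View pics/w1.png

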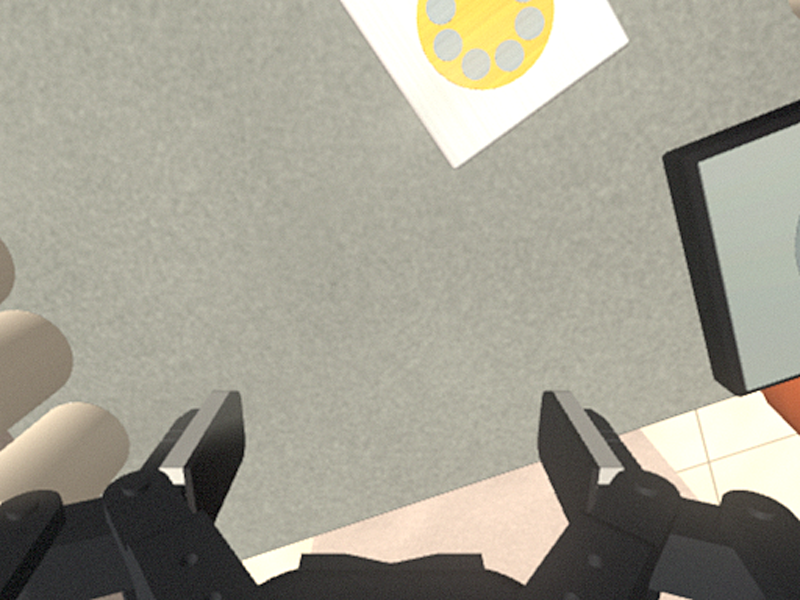

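```bash
python3 -m jog '[{"linear":[0.5,0.35,0],"roll":0},{"linear":[0.9,0.54,0],"roll":0},{"linear":[0.9,0.54,0],"roll":0},{"linear":[0.9,0.54,0],"roll":0},{"linear":[0.9,0.54,0],"roll":0},{"linear":[0.9,0.54,0],"roll":0},{"linear":[0.9,0.54,0],"roll":0},{"linear":[0.9,0.54,0],"roll":0},{"linear":[0.9,0.54,0],"roll":0},{"linear":[0.9,0.54,0],"roll":0},{"linear":[0.9,0.54,0],"roll":0},{"linear":[0.9,0.54,0],"roll":0}]' >/dev/null;  python3 -m jog '[{"linear":[0,0,0],"roll":0},{"linear":[0,0,0],"roll":0}]' >/dev/null; python3 - <<'E'
from h import *
to([.44,.33,.38]); c=optics.calibration("wrist"); i=optics.get_image("wrist")[:,:,::-1]
cv2.imwrite("pics/w2.png",cv2.resize(np.clip(i*1.5,0,255).astype(np.uint8),(800,600),interpolation=cv2.INTER_CUBIC)); np.save("w2.npy",c["T"])
print("pred lens",np.array(proj("wrist",[.702,-.2187,.175],c))/.64,"top",np.array(proj("wrist",[.71,-.224,.205],c))/.64)
E
```

```text
t 2.07 pos [ 0.6013 -0.2188  0.3734] head 67.76 units [11.17 -8.93 -0.14] F [-0.73 -1.29  0.45] grip 0.0855 0.0
pred lens [531.51461464 194.6731212 ] top [559.78154295 203.9290623 ]
```

View pics/w2.png

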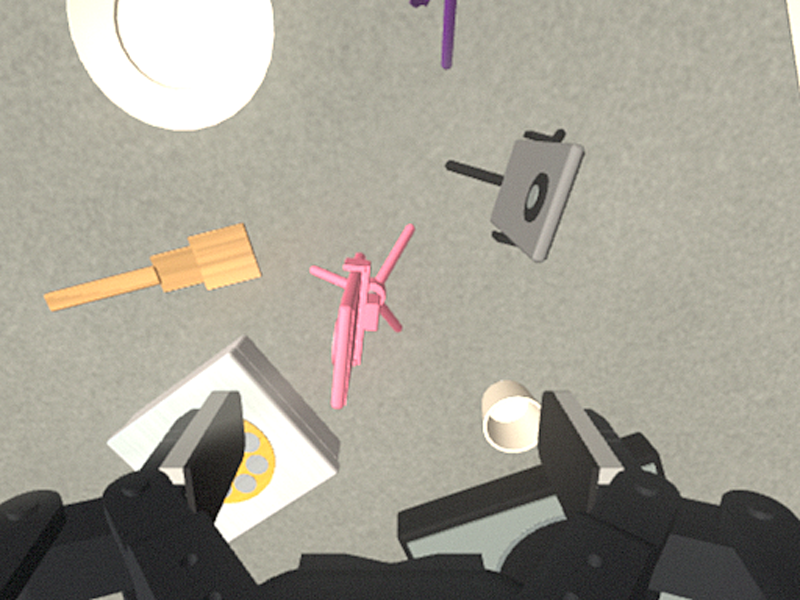

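```bash
python3 - <<'E'
from h import *
np.set_printoptions(precision=4,suppress=True)
c=optics.calibration("wrist");k=.64
L,r=tri([ray("side",247.5,145),ray("wrist",536*k,197*k,c)]);print("lens",L,r)
for z in(L[2]+.03,):
  a,b=plane("wrist",582*k,150*k,z,c),plane("wrist",545*k,260*k,z,c)
  print(z,a,b,np.linalg.norm(a-b),np.degrees(np.arctan2(*(a-b)[[1,0]])))
f=plane("wrist",450*k,165*k,.005,c);print("foot",f,np.degrees(np.arctan2(f[1]+.2313,f[0]-.72)))
h=None
E
```

```text
lens [ 0.7046 -0.224   0.1698] [np.float64(4.7926681740320644e-05), np.float64(4.792668174035926e-05)]
0.1997835856881491 [ 0.7319 -0.2012  0.1998] [ 0.6918 -0.2575  0.1998] 0.06913486653796093 54.54378144304404
foot [ 0.6714 -0.1995  0.005 ] 146.8568421093781
```

```bash
python3 -m jog '[{"linear":[0.4,-0.3,0],"roll":0},{"linear":[0.95,-0.78,0],"roll":0},{"linear":[0.95,-0.78,0],"roll":0},{"linear":[0.95,-0.78,0],"roll":0},{"linear":[0.95,-0.78,0],"roll":0},{"linear":[0.95,-0.78,0],"roll":0},{"linear":[0.95,-0.78,0],"roll":0},{"linear":[0.95,-0.78,0],"roll":0},{"linear":[0.95,-0.78,0],"roll":0},{"linear":[0.95,-0.78,0],"roll":0},{"linear":[0.95,-0.78,0],"roll":0},{"linear":[0.8,-0.6,0],"roll":0}]' >/dev/null;  python3 -m jog '[{"linear":[0,0,0],"roll":0},{"linear":[0,0,0],"roll":0}]' >/dev/null; python3 - <<'E'
from h import *
to([.47,.345,.37]); c=optics.calibration("wrist"); i=optics.get_image("wrist")[:,:,::-1]
cv2.imwrite("pics/w3.png",cv2.resize(np.clip(i*1.3,0,255).astype(np.uint8),(800,600),interpolation=cv2.INTER_CUBIC)); np.save("w3.npy",c["T"])
print("pred looptop",np.array(proj("wrist",[.4705,.346,.27],c))/.64)
E
```

```text
t 3.28 pos [0.4619 0.2365 0.3754] head 67.72 units [ 2.59 -0.84  0.13] F [-0.47 -1.33  0.14] grip 0.0857 0.0
pred looptop [312.87499968  68.69127214]
```

View pics/w3.png

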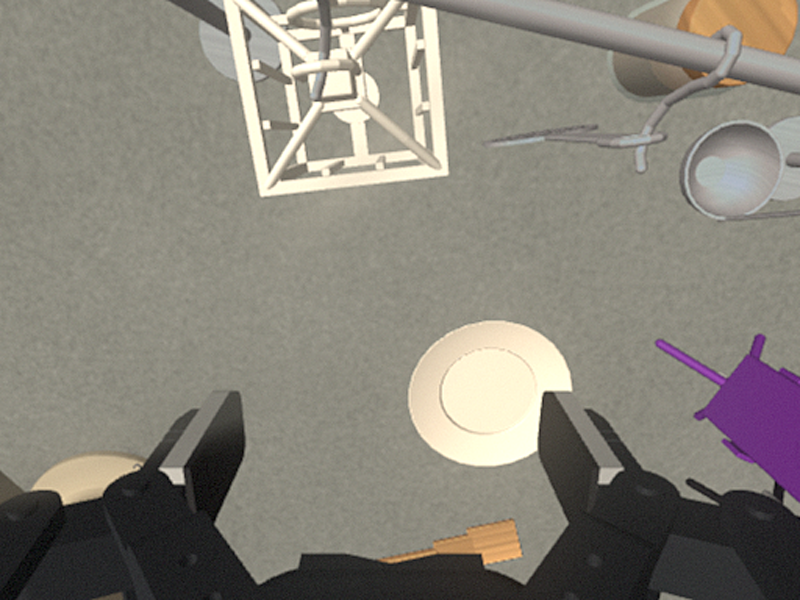

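```bash
python3 - <<'E'
from h import *
np.set_printoptions(precision=4,suppress=True)
c=optics.calibration("wrist");k=.64
a,b=plane("wrist",265*k,193*k,.173,c),plane("wrist",447*k,173*k,.173,c);print(a,b,np.linalg.norm(a-b),np.degrees(np.arctan2(*(a-b)[[1,0]]))-90)
h=np.degrees(np.arctan2(*(a-b)[[1,0]]))-90;X=np.array([np.cos(np.radians(h)),np.sin(np.radians(h))]);print("centre",(a+b)[:2]/2+.062*X)
for z in(.255,.2675):
  l,r=plane("wrist",296*k,70*k,z,c),plane("wrist",352*k,65*k,z,c);print(z,l,r,(l+r)/2,np.linalg.norm(l-r))
to([.474,.348,.375])
E
```

```text
[0.401  0.3024 0.173 ] [0.5173 0.2685 0.173 ] 0.12120996699517048 73.78572174646621
centre [0.4765 0.345 ]
0.255 [0.4623 0.3496 0.255 ] [0.4876 0.3415 0.255 ] [0.475  0.3455 0.255 ] 0.02655419224982309
0.2675 [0.4638 0.3476 0.2675] [0.4879 0.3399 0.2675] [0.4759 0.3438 0.2675] 0.025289691002656194
t 3.33 pos [0.4624 0.2354 0.3753] head 67.62 units [ 2.71 -0.81  0.01] F [ 1.03 -0.25 -0.13] grip 0.0851 0.0
```

```bash
python3 -m jog '[{"linear":[0.3,-0.1,0],"roll":-0.5},{"linear":[0.6,-0.1,0],"roll":0},{"linear":[0.6,-0.1,0],"roll":0},{"linear":[0.6,-0.1,0.3],"roll":0},{"linear":[0.3,-0.1,0.4],"roll":0},{"linear":[0,0,0.3],"roll":0},{"linear":[0,0,0],"roll":0},{"linear":[0,0,0],"roll":0}]' 0.45 | tail -3; python3 - <<'E'
from h import *
to([.472,.341,.33]); c=optics.calibration("wrist"); i=optics.get_image("wrist")[:,:,::-1]
cv2.imwrite("pics/w4.png",cv2.resize(np.clip(i*1.3,0,255).astype(np.uint8),(800,600),interpolation=cv2.INTER_CUBIC)); np.save("w4.npy",c["T"])
print("pred loop ends",[np.array(proj("wrist",p,c))/.64 for p in([.4623,.3496,.255],[.4876,.3415,.255])])
E
```

```text
ft_force: [-0.2, -0.0, -1.1]
grip_width: 0.062
gripper_force: 0.0
t 4.0 pos [0.4775 0.3323 0.3352] head 70.12 units [ 0.16 -0.2   0.13] F [-0.16 -0.01 -1.05] grip 0.062 0.0
pred loop ends [array([343.96648488, 286.27666969]), array([402.4129973, 284.2305764])]
```

View pics/w4.png

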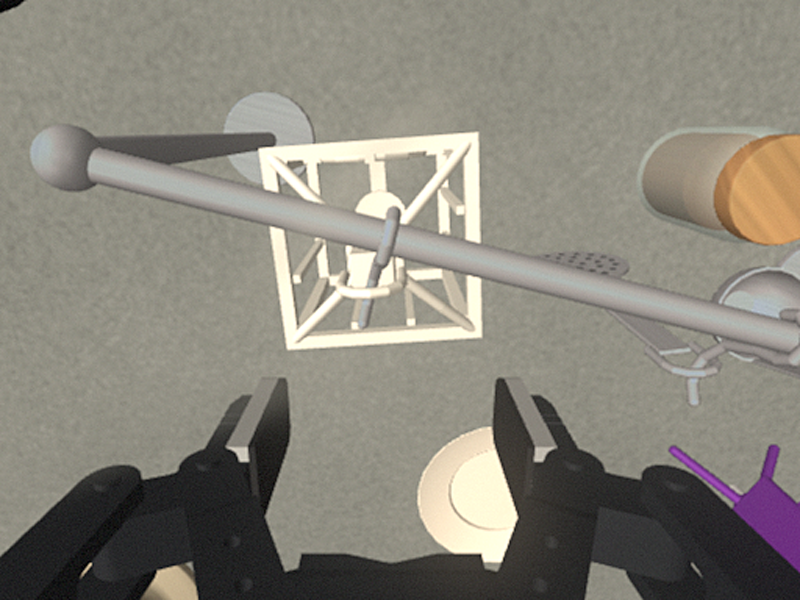

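```bash
python3 -m jog '[{"linear":[0.16,-0.23,0],"roll":0},{"linear":[0,0,0.3],"roll":0},{"linear":[0,0,0.4],"roll":0},{"linear":[0,0,0.4],"roll":0},{"linear":[0,0,0.4],"roll":0},{"linear":[0,0,0.3],"roll":0},{"linear":[0,0,0.15],"roll":0},{"linear":[0,0,0],"roll":0},{"linear":[0,0,0],"roll":0}]' >/dev/null; python3 - <<'E'
from h import *
to([.4708,.3415,.243])
E
```

```text
t 4.8 pos [0.4706 0.3425 0.2583] head 70.17 units [-0.02  0.01  0.38] F [-0.33  0.07  0.51] grip 0.0621 0.0
```

```bash
python3 -m jog '[{"linear":[0,0,0.1],"roll":0},{"linear":[0,0,0.1],"roll":0},{"linear":[0,0,0.1],"roll":0},{"linear":[0,0,0.1],"roll":0},{"linear":[0,0,0],"roll":0},{"linear":[0,0,0],"roll":0}]' >/dev/null; python3 - <<'E'
from h import *
to([.4708,.3415,.243])
c=optics.calibration("wrist"); i=optics.get_image("wrist")[:,:,::-1]
j=optics.get_image("scene")[:,:,::-1][150:270,300:460]
w=cv2.resize(np.clip(i*1.3,0,255).astype(np.uint8),(400,300)); j=cv2.resize(j,(400,300),interpolation=cv2.INTER_CUBIC)
cv2.imwrite("pics/w5.png",cv2.resize(np.hstack([w,j]),None,fx=1,fy=1))
E
```

```text
t 5.3 pos [0.4704 0.3423 0.2411] head 70.18 units [-0.02  0.02 -0.05] F [ 0.26 -0.33 -1.04] grip 0.0618 0.0
```

View pics/w5.png

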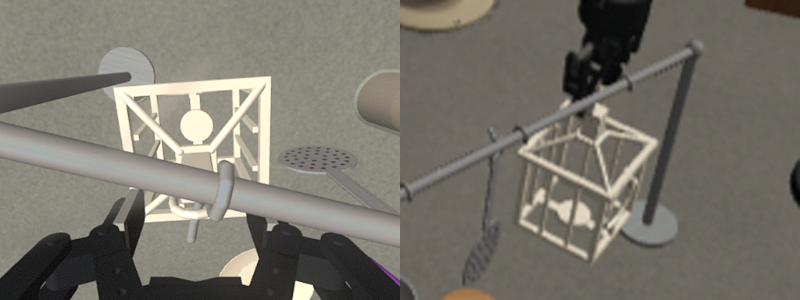

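```bash
python3 -m jog '[{"linear":[0,0,0],"roll":0},{"linear":[0,0,0],"roll":0},{"linear":[0,0,0],"roll":0},{"linear":[0,0,0],"roll":0}]' -0.05 40 | tail -3; python3 -m jog '[{"linear":[0,0,0],"roll":0},{"linear":[0,0,0],"roll":0},{"linear":[0,0,0],"roll":0},{"linear":[0,0,0],"roll":0},{"linear":[0,0,0],"roll":0},{"linear":[0,0,0],"roll":0}]' -1 45; python3 - <<'E'
from h import *
j=optics.get_image("scene")[:,:,::-1][150:270,300:460];i=optics.get_image("wrist")[:,:,::-1]
w=cv2.resize(np.clip(i*1.3,0,255).astype(np.uint8),(400,300)); j=cv2.resize(j,(400,300),interpolation=cv2.INTER_CUBIC)
cv2.imwrite("pics/w6.png",np.hstack([w,j]))
E
```

```text
ft_force: [1.3, -0.6, -0.1]
grip_width: 0.0404
gripper_force: 0.0
time_s: 6.23
position: [0.4708, 0.3423, 0.2417]
tool_rot: [[0.339, 0.941, 0.001], [0.941, -0.339, 0.0], [0.001, 0.001, -1.0]]
ft_force: [1.5, -0.6, 4.0]
grip_width: 0.0305
gripper_force: 44.3
```

View pics/w6.png

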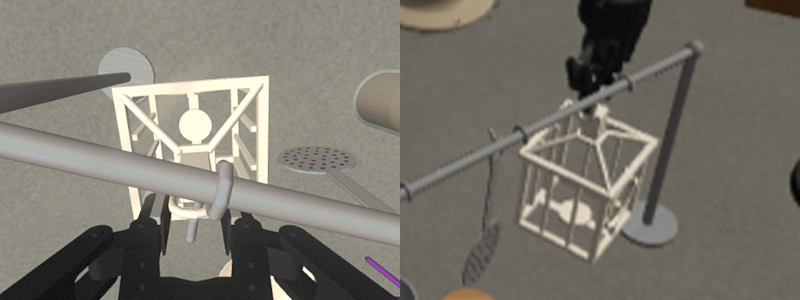

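```bash
python3 -m jog '[{"linear":[0,0,-0.07],"roll":0},{"linear":[0,0,-0.07],"roll":0},{"linear":[0,0,-0.07],"roll":0},{"linear":[0,0,-0.07],"roll":0},{"linear":[0,0,-0.07],"roll":0},{"linear":[0,0,0],"roll":0},{"linear":[0,0,0],"roll":0}]'; python3 - <<'E'
from h import *
to([.4708-.057,.3423-.082,.256])
E
```

```text
time_s: 6.92
position: [0.4704, 0.3424, 0.2554]
tool_rot: [[0.339, 0.941, 0.0], [0.941, -0.339, 0.0], [0.0, -0.0, -1.0]]
ft_force: [0.3, -0.0, -1.4]
grip_width: 0.0304
gripper_force: 44.6
t 6.92 pos [0.4704 0.3424 0.2554] head 70.18 units [-2.41 -0.64 -0.02] F [ 0.28 -0.05 -1.37] grip 0.0304 44.6
```

```bash
python3 -m jog '[{"linear":[-0.08,-0.02,0],"roll":0},{"linear":[-0.12,-0.03,0],"roll":0},{"linear":[-0.15,-0.04,0],"roll":0},{"linear":[-0.15,-0.04,0],"roll":0},{"linear":[-0.2,-0.055,0],"roll":0},{"linear":[-0.25,-0.065,0],"roll":0},{"linear":[-0.25,-0.065,0],"roll":0},{"linear":[-0.25,-0.065,0],"roll":0},{"linear":[-0.25,-0.065,0],"roll":0},{"linear":[-0.25,-0.065,0],"roll":0},{"linear":[-0.15,-0.04,0],"roll":0},{"linear":[-0.08,-0.02,0],"roll":0}]'; python3 - <<'E'
from h import *
to([.42,.27,.256])
j=optics.get_image("scene")[:,:,::-1][130:280,270:470];i=optics.get_image("side")[:,:,::-1][200:350,130:330]
cv2.imwrite("pics/w7.png",np.hstack([cv2.resize(k,(400,300),interpolation=cv2.INTER_CUBIC) for k in(j,i)]))
E
```

```text
time_s: 7.92
position: [0.4189, 0.2672, 0.2556]
tool_rot: [[0.34, 0.941, 0.0], [0.941, -0.34, 0.0], [0.0, 0.0, -1.0]]
ft_force: [0.0, 0.4, -1.7]
grip_width: 0.0302
gripper_force: 44.6
t 7.92 pos [0.4189 0.2672 0.2556] head 70.15 units [ 0.07  0.   -0.01] F [ 0.04  0.39 -1.71] grip 0.0302 44.6
```

View pics/w7.png

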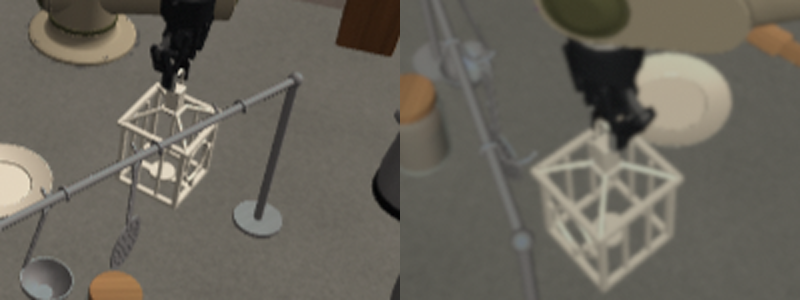

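```bash
python3 -m jog '[{"linear":[0,0,-0.05],"roll":0.2},{"linear":[0,0,-0.1],"roll":0.5},{"linear":[0,0,-0.1],"roll":0.8},{"linear":[0,0,-0.1],"roll":0.9},{"linear":[0,0,-0.1],"roll":0.9},{"linear":[0,0,-0.1],"roll":0.9},{"linear":[0,0,-0.1],"roll":0.9},{"linear":[0,0,-0.1],"roll":0.9},{"linear":[0,0,-0.1],"roll":0.9},{"linear":[0,0,-0.1],"roll":0.9},{"linear":[0,0,-0.1],"roll":0.9},{"linear":[0,0,-0.05],"roll":0.9}]'|tail -1; python3 -m jog '[{"linear":[0,0,0],"roll":0.9},{"linear":[0,0,0],"roll":0.9},{"linear":[0,0,0],"roll":0.9},{"linear":[0,0,0],"roll":0.9},{"linear":[0,0,0],"roll":0.9},{"linear":[0,0,0],"roll":0.9},{"linear":[0,0,0],"roll":0.9},{"linear":[0,0,0],"roll":0.9},{"linear":[0,0,0],"roll":0.9},{"linear":[0,0,0],"roll":0.9},{"linear":[0,0,0],"roll":0.8},{"linear":[0,0,0],"roll":0.5}]'|tail -1; python3 - <<'E'
from h import *
to([.4995,-.0776,.2985])
c=dict(optics.calibration("wrist"));c["T"]=np.load("w2.npy");k=.64
for n,u,v,z in(("pink col",372,292,.1),("pinktop a",346,285,.2),("pinktop b",338,404,.2),("pinkfoot",412,228,.005),("pinkfoot",313,268,.005),("pf",398,328,.01),("purplefoot",447,66,.005)):print(n,plane("wrist",u*k,v*k,z,c).round(3))
E
```

```text
gripper_force: 44.6
gripper_force: 44.6
t 10.02 pos [0.4197 0.2684 0.2993] head -29.56 units [6.   6.54 0.02] F [ 0.15 -0.24 -1.89] grip 0.0306 44.6
pink col [ 0.567 -0.262  0.1  ]
pinktop a [ 0.569 -0.223  0.2  ]
pinktop b [ 0.529 -0.301  0.2  ]
pinkfoot [ 0.615 -0.241  0.005]
pinkfoot [ 0.506 -0.242  0.005]
pf [ 0.563 -0.334  0.01 ]
purplefoot [ 0.7   -0.114  0.005]
```

```bash
python3 -m jog '[{"linear":[0.1,0.11,0],"roll":0},{"linear":[0.2,0.22,0],"roll":0},{"linear":[0.3,0.33,0],"roll":0},{"linear":[0.4,0.44,0],"roll":0},{"linear":[0.4,0.44,0],"roll":0},{"linear":[0.4,0.44,0],"roll":0},{"linear":[0.4,0.44,0],"roll":0},{"linear":[0.4,0.44,0],"roll":0},{"linear":[0.4,0.44,0],"roll":0},{"linear":[0.4,0.44,0],"roll":0},{"linear":[0.4,0.44,0],"roll":0},{"linear":[0.4,0.44,0],"roll":0}]'|tail -1; python3 -m jog '[{"linear":[0.4,0.44,0],"roll":0},{"linear":[0.4,0.44,0],"roll":0},{"linear":[0.4,0.4,0],"roll":0},{"linear":[0.3,0.33,0],"roll":0},{"linear":[0.2,0.2,0],"roll":0},{"linear":[0.1,0.1,0],"roll":0},{"linear":[0,0,0],"roll":0.4},{"linear":[0,0,0],"roll":0.7},{"linear":[0,0,0],"roll":0.5},{"linear":[0,0,0],"roll":0.3},{"linear":[0,0,0],"roll":0},{"linear":[0,0,0],"roll":0}]'|tail -1; python3 - <<'E'
from h import *
to([.4995,-.0776,.2985])
im=[optics.get_image(n)[:,:,::-1] for n in("scene","side")]
for n,i in zip(("scene","side"),im): cv2.imwrite(f"pics/raw2_{n}.png",i)
p=[proj("scene",[.5,-.08,.2]),proj("side",[.5,-.08,.2])];print(p)
o=[(int(u)-75,int(v)-85) for u,v in p];o=[(max(x,0),max(y,0)) for x,y in o];print(o)
cv2.imwrite("pics/w8.png",np.hstack([cv2.resize(np.clip(i[y:y+150,x:x+133]*1.3,0,255).astype(np.uint8),(399,450),interpolation=cv2.INTER_CUBIC) for i,(x,y) in zip(im,o)]))
E
```

```text
gripper_force: 44.7
gripper_force: 44.7
t 12.02 pos [ 0.5007 -0.0769  0.2994] head -38.72 units [-0.01  0.03  0.02] F [ 0.07 -0.67 -1.84] grip 0.03 44.7
[(np.float64(243.10085132038608), np.float64(174.36683077780785)), (np.float64(279.8244465877015), np.float64(185.3195553118626))]
[(168, 89), (204, 100)]
```

View pics/w8.png

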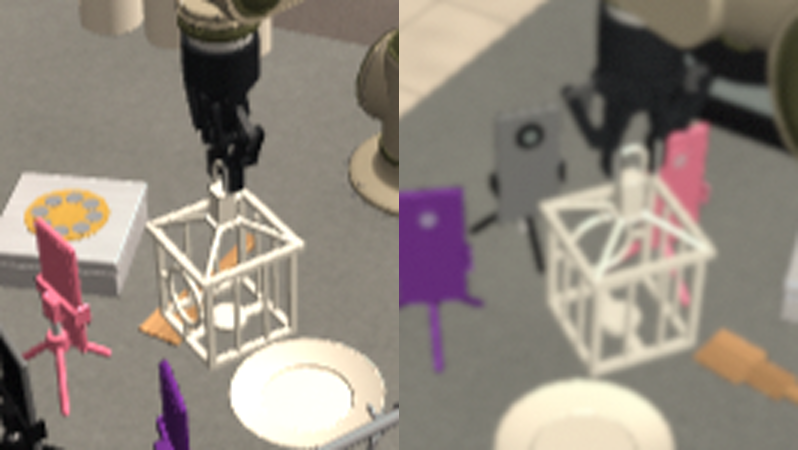

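```bash
python3 - <<'E'
from h import *
np.set_printoptions(precision=4,suppress=True)
sc=lambda x,y:ray("scene",x/3+168,y/3+89); sd=lambda x,y:ray("side",(x-399)/3+204,y/3+100)
A=tri([sc(207,282),sd(542,204)]);B=tri([sc(301,243),sd(599,286)])
print(A,B,np.linalg.norm(A[0]-B[0]))
P=lambda r,z:(r[0]+r[1]*(z-r[0][2])/r[1][2])[:2]
z=.23
print("scene corners",P(sc(148,226),z),P(sc(207,282),z),P(sc(301,243),z))
print("side corners",P(sd(541,203),z),P(sd(600,286),z),P(sd(715,252),z))
an=lambda a,b:np.degrees(np.arctan2(*(a-b)[::-1]))
S=[P(sc(148,226),z),P(sc(207,282),z),P(sc(301,243),z)];D=[P(sd(541,203),z),P(sd(600,286),z),P(sd(715,252),z)]
print(an(S[1],S[0])-90,an(S[1],S[2]),(S[0]+S[2])/2,an(D[1],D[0])-90,an(D[1],D[2])-90,an(D[0],D[1]),(D[0]+D[2])/2)
E
```

```text
(array([ 0.5852, -0.0614,  0.2367]), [np.float64(0.0010828817765139481), np.float64(0.0010828817765139158)]) (array([0.4842, 0.0012, 0.2316]), [np.float64(0.0008782178934305187), np.float64(0.0008782178934305755)]) 0.11894694607505708
scene corners [ 0.5179 -0.1623] [ 0.579  -0.0639] [0.4831 0.0013]
side corners [ 0.5913 -0.0706] [ 0.4843 -0.002 ] [ 0.4192 -0.1001]
-31.826178488769507 -34.22698354106538 [ 0.5005 -0.0805] 57.35171178640536 -33.569093967452964 -32.64828821359463 [ 0.5053 -0.0853]
```

```bash
python3 -m jog '[{"linear":[0,0,0],"roll":0.1},{"linear":[0,0,0],"roll":0.1},{"linear":[0,0,0],"roll":0},{"linear":[0,0,0],"roll":0},{"linear":[0,0,0],"roll":0},{"linear":[0,0,0],"roll":0},{"linear":[0,0,0],"roll":0},{"linear":[0,0,0],"roll":0},{"linear":[0,0,0],"roll":0},{"linear":[0,0,0],"roll":0},{"linear":[0,0,0],"roll":0},{"linear":[0,0,0],"roll":0}]'; python3 -c "
from rig import env
print(env.close_job())"
```

```text
time_s: 13.12
position: [0.5008, -0.0772, 0.2993]
tool_rot: [[0.768, -0.64, -0.0], [-0.64, -0.768, 0.0], [-0.0, -0.0, -1.0]]
ft_force: [-0.6, -0.3, -2.3]
grip_width: 0.0304
gripper_force: 44.7
the job is handed in; nothing more can be done
None
```

I lifted the lantern frame off its hook and handed the job in at 13.1 s, with the frame still gripped by its wire loop (not the crown block) and its window facing the phone. By my camera estimates it was about 20 cm from the lens, on its axis and within a few degrees of square, but no verdict came back.

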